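# Slide the heavy battery box home into the bench charger and start the charge

### The job

Put the battery box on charge. Without gripping or lifting it and without touching the handle and terminals on its top, push it low down near its foot, because it is heavy on rubber feet and tips when pushed high; slide it upright along the bench, in between the charger's guide rails and fully home against the rubber stops, then press the button on top of the charger all the way down and let go. Leave everything else on the bench where it is.

Things in the scene. Friction and masses are not known exactly. Their poses are not given: they have to be found in the camera images.
- battery_box: loose upright grey plastic box with black lid, rubber feet, two binding posts and a handle on top. 90 mm deep (x), 120 mm wide (y), 168 mm tall; 183 with the posts, 203 with the handle. Weighs 1.5 to 2.1 kg; sliding it takes 7 to 15 N. Origin at the centre of its underside. Its +x face has two flush copper contacts low down and goes into the charger first
- push_face (a point): point on the middle of the battery box's flat -x face (voltmeter and paper label above), 45 mm from the box's middle and 30 mm above the bench: the face to push, along the box's x axis. Pushed higher than about 55 mm above the bench, the box may tip. Friction on it and under the box is about 0.6
- box_handle: the steel and rubber carrying handle fixed across the top of the battery box, 96 mm long along the box's y, with the two binding posts (terminals, 15 mm tall, 13 mm across, 30 mm towards the box's -x face). Origin at the centre of the box's top, 168 mm above its underside; the handle rises 35 mm above that. Not to be touched
- charger: fixed charger, a grey housing 110 mm deep (x), 170 wide (y), 150 tall. Origin on the bench under the middle of its front face, +x into the charger: the box is pushed along +x. In front, two guide rails 32 mm high, 4 thick, 132 mm apart inside, parallel from x = 0 to -58 mm, then flared to 170 mm apart at x = -85 mm. The box slides in between them on the bench itself
- bay_home (a point): the point on the bench, 51 mm in front of the charger's front face on its middle line, where the battery box's origin is when the box is fully home against the two rubber stops (6 mm thick, on the front face 35 mm above the bench, 45 mm either side of the middle); the box's +x then points along the charger's +x
- contact_bar (a joint): the charger's spring contact bar with two copper blades, 46 mm wide, in the middle of its front face 35 mm above the bench: how far it is pressed in, 0 to 0.008 m (box against the stops). Free, it stands 14 mm proud of the front face. It resists with 1 N at first and 4 N at the end, too little to push the box back out
- start_button (a joint): how far the start button is pressed, 0 (up) to 0.005 m (all the way down). It needs 5 N and springs back up
- start_button_top (a point): centre of the top of the start button, a round black cap 24 mm across in a steel collar 40 mm across, on the middle of the charger's top, 60 mm behind the front face; when up, it is 171 mm above the bench and 21 mm above the housing. Pressed straight down
- solder_spool: a reel of solder standing on end: green plastic, 56 mm across, 44 mm tall; origin at the centre of its underside. Not to be moved
- multimeter: a yellow hand multimeter lying on its back, 185 x 90 x 49 mm with its dial; origin at the centre of its underside, x along its length. Not to be moved
- screwdriver: a screwdriver with a blue handle lying on the bench, about 0.2 m long; x along its length, blade to +x. Not to be moved
- breadboard: a white plug-in breadboard lying flat, 165 x 55 x 13 mm; origin at the centre of its underside. Not to be moved
- parts_box: a clear open tray of small components in four compartments, 90 x 180 x 24 mm; origin at the centre of its underside. Not to be moved
- tape_roll: a black roll of tape lying flat, 68 mm across, 19 mm high; origin at the centre of its underside. Not to be moved
- flux_jar: a small amber jar with a white cap, 44 mm across, 42 mm tall; origin at the centre of its underside. Not to be moved
There are look-alikes about, which are no part of the job. Leave any purple or turquoise look-alike of the battery_box alone.

How it is judged (in metres and radians):
On the way, in this order (a step that is already met when the one before it is completed fails the run):
1. the battery box stands fully home in the charger, with the contact bar pressed in (value of joint contact_bar above 0.005 m and x of battery_box in the frame of charger above -0.057 m and y of battery_box in the frame of charger between -0.012 and 0.012 m and angle between the x axis of battery_box and the x axis of charger, either way round below 0.1 rad), for 0.2 s.
2. with the box home, the start button is pressed down (value of joint start_button above 0.0038 m and value of joint contact_bar above 0.005 m), for 0.05 s.
At the end, for the whole second after the job is handed in: The box rests upright against the stops: contact bar pressed in over 5 of 8 mm, box at most 6 mm short of home, within 12 mm of the bay's middle, square within 0.1 rad. With the box home, the button was pressed at least 3.8 of its 5 mm and is up again (all of step 1 and angle between battery_box's own z axis and vertical below 0.03 rad and height (world z) of battery_box below 0.004 m and linear speed of battery_box below 0.01 m/s and value of joint start_button below 0.001 m); the robot touches nothing.
It fails at once if the battery box is tipped (more than 0.12 rad) (angle between battery_box's own z axis and vertical above 0.12 rad).
It fails at once if the battery box is lifted off the bench (height (world z) of battery_box above 0.012 m).
It fails at once if the handle or the terminals on the box are touched (contact force between box_handle and anything else above 0.5 N).
It fails at once if another thing on the bench is moved (more than 25 mm) (distance of any of solder_spool, multimeter, screwdriver, breadboard, parts_box, tape_roll, flux_jar from where it was at the start of the episode above 0.025 m).
It also fails if it takes over 64 s, if anything falls off the work surface, if the arm or the gripper's body presses on something with over 40 N, if the wrist force passes 120 N, or if a joint passes its speed limit or range.

### The arm

A 6-joint arm with a two-finger parallel gripper is mounted at the origin on the work surface. World frame = base frame: x ahead of the robot, y to its left, z up, the work surface at z = 0. Lengths are in m, angles in degrees, forces in N, time in s.
With the tool pointing down it reaches from about 0.4 to 0.925 m from the base axis. Payload 3.4 kg.
Tool frame: the origin (TCP) lies at the very end of the fingers, on their centre line; the grasp point (between the pads) lies 19 mm behind it; z points along the fingers, y is the line along which they close (so a half turn about z gives the same grasp; the last joint's range is limited). The gripper opens to 85 mm and grips with 20 to 120 N. Pads are 22 mm wide; open, the fingers measure 114 mm over their backs; the gripper's body (76 mm by 85 mm) begins 54 mm behind the grasp point. The pads swing forward as they close: fully open they stand 13 mm farther back than shut.
Start: joints at [72.737, 17.578, 86.31, -0, 76.112, -4.211], TCP at [0.13, 0.56, 0.231] pointing down, gripper open.
Joint ranges: [-179.03, 179.03], [-60, 130.46], [8.19, 133.38], [-81.62, 261.62], [5.75, 156.47], [-153.77, 153.77]. Speed limits (degrees/s): [147.25, 147.25, 180, 180, 180, 180].

### API

Orientations are given as a 3x3 rotation matrix whose columns are the frame's x, y, z axes.
In Python, from station import telemetry, imaging, workorder gives the robot as it stands. The module is installed in compiled form; this text tells all that it offers.
- The arm moves only by the tool arm_command, never from a script. Its argument "steps" is a list of rows, each a list of 7 numbers: the shift along the tool's x, y, z in units of 40 mm (1.0 is 40 mm), then the turn, a rotation vector about the tool's x, y, z in rad, then the opening, from -1 (shut) to 1 (fully open), so that 0 is half open. A call has 1 to 10 rows; each row shifts and turns the commanded pose from where the row before left it, along the tool's axes as they then stand; what a row does not reach is not made up. A row lasts 1/10 s, in which the tool goes at most 50 mm and 8.59 degrees, less where a joint would pass 70% of its speed; a pose out of reach is approached as far as the arm can. A call is refused whole if a number of a shift passes 1 or a number of a turn 0.15, either way. A call with a gripper value outside its range is refused whole. The fingers move at their own pace and stop on an object; "squeeze" is the grip in N (left out, the last holds). Time passes only in rows, so rows that do not move let the fingers close. It gives the time, the measured TCP pose, the force, the opening and the grip force at its end, in the units of the state.
- telemetry.sense(): the state, without advancing time (a new reading comes with each control period).
- imaging.get_image(name): name is "scene" or "top"; returns (picture, depth): 384x512x3 uint8, red, green, blue; 384x512 float32, m along the optical axis (not along the pixel's ray), 0 where there is no reading.
- imaging.camera_model(name): a dict with "vertical_fov" (degrees; the focal length in pixels is half the picture's height over the tangent of half this angle, whatever the lens; pixels are square), "cx", "cy" (the principal point, pixels), "k1" (the pictures are not rectified: a ray, as slopes to the right and down, at radius r is drawn at 1 + k1 r^2 times it, then the intrinsics apply), "world_to_cam" (4x4, takes a point from world to camera coordinates). Camera axes: x right, y down, z forward; pixel columns grow to the right and rows downward; lengths in m; the calibration is good to about 2 mm. A picture is of the moment at which its call begins. camera_model takes no time and is no camera call.
- workorder.hand_in(): hands the job in; it is judged then, once.
The state is a dict: "clock": time; "joints": joint angles; "qd": joint speeds; "joint_efforts": joint torques, N m; "eef_pos": TCP position; "eef_rot": TCP orientation; "contact_force": force on the tool from outside, world axes, zero at the start; "torque": the same for the moment, N m; "width": finger opening in m; "finger_force": force on a finger pad.
Only numpy, scipy, OpenCV 4.12 (cv2) and the standard library are available. Lean on these libraries where they do the work, as an engineer would, in place of code of your own. Each camera call takes 0.05 s, during which the arm holds its last target. There are 200 camera calls.

## Working session

There is one attempt and no reset: what is moved stays moved. The work goes in short steps, Python scripts to look and compute and a tool call to move; the robot and the scene stay as the last step left them, time stands still between calls to the robot, and variables do not carry over. Pictures are saved under pics/ and viewed, at most 10 in all, crops included, and the job is handed in when it is done.

Besides the shell and the picture viewer there is one more tool, called after ">>>" as name(argument=value, ...), one argument or row to a line, values as JSON. arm_command: Moves the arm, as the interface text tells. Its arguments: {"type":"object","properties":{"steps":{"type":"array"},"squeeze":{"type":"number"}},"required":["steps"]}

```bash
mkdir -p pics; cat > h.py <<'E'
import numpy as np, cv2
from station import telemetry, imaging, workorder
def K(n):
    m=imaging.camera_model(n); f=192/np.tan(np.radians(m["vertical_fov"])/2)
    return m,np.array([[f,0,m["cx"]],[0,f,m["cy"]],[0,0,1]]),np.array([m["k1"],0,0,0,0.])
def rays(n,px):
    m,k,d=K(n); u=cv2.undistortPoints(np.array(px,float).reshape(-1,1,2),k,d).reshape(-1,2)
    W=np.linalg.inv(np.array(m["world_to_cam"])); r=np.c_[u,np.ones(len(u))]@W[:3,:3].T
    return W[:3,3],r
def onplane(n,px,z):
    o,r=rays(n,px); return o+r*((z-o[2])/r[:,2])[:,None]
def depthpts(n,dep):
    v,u=np.mgrid[0:384,0:512]; o,r=rays(n,np.c_[u.ravel(),v.ravel()])
    return (o+r*dep.reshape(-1,1)).reshape(384,512,3)
E
python3 - <<'E'
from h import *
for n in("scene","top"):
    p,d=imaging.get_image(n); np.savez("pics/%s.npz"%n,p=p,d=d); cv2.imwrite("pics/%s0.png"%n,cv2.resize(p[:,:,::-1],(800,600)))
    m=imaging.camera_model(n); print(n,m["vertical_fov"],m["k1"],np.linalg.inv(np.array(m["world_to_cam"]))[:3,3],(d>0).mean())
s=telemetry.sense(); print(s["clock"],s["eef_pos"],s["eef_rot"],s["contact_force"])
E
```

```text
scene 48.02041807352108 -0.001816288247016125 [ 1.46553158 -0.27424563  0.75024059] 0.995635986328125
top 53.15115398960653 -0.10988785998403805 [ 0.44799934 -0.00784275  1.27766146] 0.9957173665364584
0.1 [0.12967989 0.5595601  0.23047482] [[-9.74165886e-01  2.25832863e-01 -5.86909291e-04]
 [ 2.25833559e-01  9.74164308e-01 -1.76205723e-03]
 [ 1.73815654e-04 -1.84907985e-03 -9.99998275e-01]] [ 0.35475058 -0.65544994  0.18333641]
```

View pics/scene0.png

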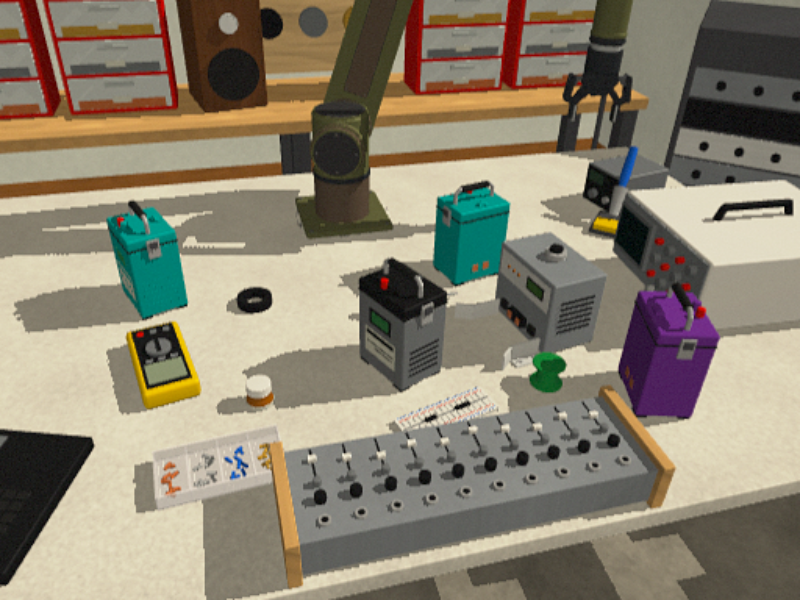

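View pics/top0.png

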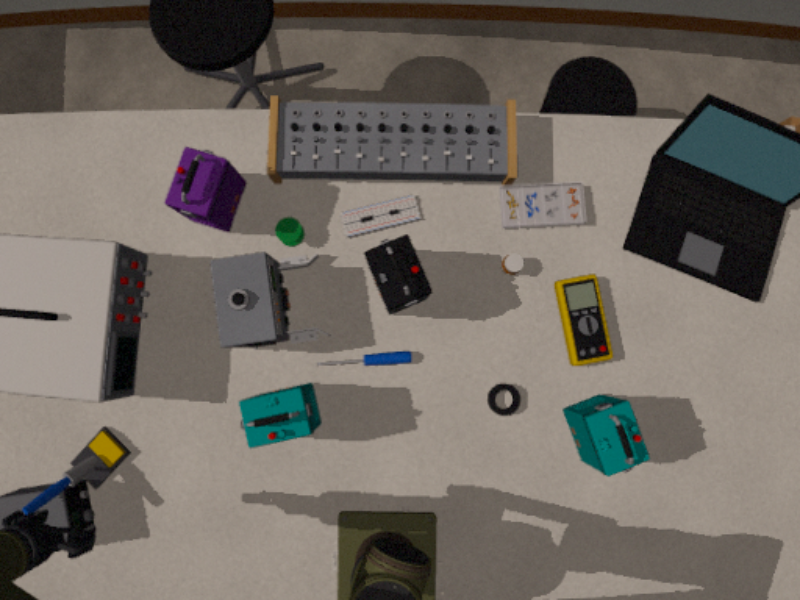

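The scene view shows one grey box with a black lid at (402,322), with its voltmeter and label face to the left. In the top view its lid is at (398,273), with the red post on the right. The turquoise boxes at top (280,415) and (607,435), and the purple one at (205,190), are look-alikes. The charger is at top (245,300), with its rails opening to the right. I'll measure the box and charger and confirm them in a crop.

```bash
python3 - <<'E'
from h import *
z=np.load("pics/top.npz"); p,d=z["p"],z["d"]; P=depthpts("top",d)
v,u=np.mgrid[0:384,0:512]
def rect(name,win,zl,zh):
    x0,x1,y0,y1=win
    m=((u>=x0)&(u<x1)&(v>=y0)&(v<y1)&(P[...,2]>zl)&(P[...,2]<zh)).astype(np.uint8)
    n,l,st,_=cv2.connectedComponentsWithStats(m); i=1+st[1:,4].argmax(); m=l==i
    q=P[m]; r=cv2.minAreaRect((q[:,:2]*1000).astype(np.float32))
    print(name,m.sum(),"z",np.median(q[:,2]),r); print(cv2.boxPoints(r).round(1).tolist())
rect("lid",(225,285,145,205),.155,.178)
rect("charger top",(125,192,155,228),.14,.157)
rect("button",(140,168,178,205),.163,.18)
# rails
for n,w in(("railA",(176,210,160,176)),("railB",(176,215,205,222))):
    x0,x1,y0,y1=w; m=(u>=x0)&(u<x1)&(v>=y0)&(v<y1)&(P[...,2]>.022)&(P[...,2]<.045)
    q=P[m]; print(n,len(q)); print((q[np.argsort(q[:,1])][::max(1,len(q)//14)]*1000).round().astype(int).tolist())
# other obstacles top heights
for n,(a,b) in dict(red=(266,172),jar=(328,169),screw=(250,229),spool=(185,148),purple=(130,120),teal=(179,265)).items(): print(n,P[b,a].round(3))
cv2.imwrite("pics/crop.png",cv2.resize(p[130:245,125:300,::-1],None,fx=4.5,fy=4.5,interpolation=cv2.INTER_CUBIC))
E
```

```text
lid 1115 z 0.16848344918850122 ((590.499755859375, -13.355186462402344), (133.861083984375, 89.96858978271484), 23.526968002319336)
[[511.20001220703125, 1.2000000476837158], [547.0999755859375, -81.30000305175781], [669.7999877929688, -27.899999618530273], [633.9000244140625, 54.599998474121094]]
charger top 1965 z 0.15049579626068055 ((536.8807373046875, 277.2196960449219), (171.76553344726562, 110.58403015136719), 9.250334739685059)
[[443.20001220703125, 318.0], [461.0, 208.8000030517578], [630.5, 236.5], [612.7999877929688, 345.6000061035156]]
button 82 z 0.16995433300585494 ((537.3358154296875, 283.5096435546875), (34.86114501953125, 31.05990219116211), 67.99246215820312)
[[516.4000244140625, 273.20001220703125], [545.2000122070312, 261.5], [558.2999877929688, 293.8999938964844], [529.5, 305.5]]
railA 60
[[643, 153, 35], [637, 160, 33], [631, 164, 26], [628, 167, 25], [627, 173, 32], [624, 179, 32], [618, 190, 23], [617, 196, 28], [620, 203, 29], [616, 215, 36], [613, 221, 33], [599, 227, 38], [598, 232, 43], [613, 235, 30], [621, 236, 43]]
railB 58
[[474, 126, 33], [480, 136, 32], [483, 143, 30], [486, 153, 33], [486, 166, 28], [486, 172, 35], [483, 182, 35], [479, 193, 28], [479, 198, 31], [498, 210, 43], [469, 212, 30], [495, 213, 44], [479, 214, 34], [495, 216, 45], [459, 222, 26]]
red [ 0.593 -0.048  0.184]
jar [ 0.624 -0.255  0.046]
screw [ 0.427 -0.004  0.023]
spool [0.687 0.211 0.047]
purple [0.746 0.357 0.172]
teal [0.327 0.193 0.2  ]
```

View pics/crop.png

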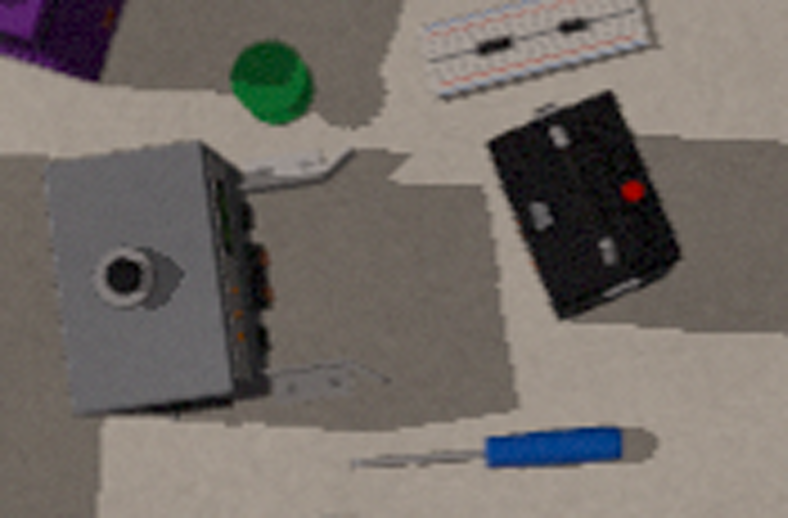

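The crop confirms it. The grey box with black lid at (585,205) has its posts on the far side from the charger, and its contacts face the charger. The rails open at about (350,160) and (385,375). Next I'll plan the approach: tool tilted 45° with fingers open across the -x face, so that two low contacts keep the box steered.

```bash
cat >> h.py <<'E'
from scipy.spatial.transform import Rotation as Ro
ez=np.array([0,0,1.])
a=np.radians(99.25); CX=np.array([np.cos(a),np.sin(a),0]); CY=np.cross(ez,CX); F=np.array([.5457,.2226,0])
def tool(yaw,t): # yaw of push direction (deg), tilt t (deg)
    b=np.array([np.cos(np.radians(yaw)),np.sin(np.radians(yaw)),0]); t=np.radians(t)
    z=np.sin(t)*b-np.cos(t)*ez; y=-np.cross(ez,b); return np.c_[np.cross(y,z),y,z]
def plan(wps,g,start=None):
    # wps: list of (pos,R,nrows)
    if start is None: s=telemetry.sense(); p,R=np.array(s["eef_pos"]),np.array(s["eef_rot"])
    else: p,R=start
    for q,S,n in wps:
        rv=Ro.from_matrix(R.T@S).as_rotvec()/n; dp=(np.array(q)-p)/n
        for i in range(n):
            sh=R.T@dp/.04; print([*sh.round(3).tolist(),*rv.round(4).tolist(),g]); R=R@Ro.from_rotvec(rv).as_matrix(); p=p+dp
        print("--",p.round(3),"max",abs(sh).max().round(2),abs(rv).max().round(3))
    return p,R
E
python3 - <<'E'
from h import *
R0=np.array(telemetry.sense()["eef_rot"])
plan([((.2,.53,.36),R0,5),((.5,.35,.38),tool(113.5,0),10),((.64,-.14,.36),tool(113.5,0),14),((.64,-.14,.25),tool(113.5,45),10),((.64,-.128,.10),tool(113.5,45),5)],1)
E
```

```text
[-0.376, -0.066, -0.648, 0.0, 0.0, 0.0, 1]
[-0.376, -0.066, -0.648, 0.0, 0.0, 0.0, 1]
[-0.376, -0.066, -0.648, 0.0, 0.0, 0.0, 1]
[-0.376, -0.066, -0.648, 0.0, 0.0, 0.0, 1]
[-0.376, -0.066, -0.648, 0.0, 0.0, 0.0, 1]
-- [0.2  0.53 0.36] max 0.65 0.0
[-0.832, -0.269, -0.05, -0.0002, 0.0001, 0.0933, 1]
[-0.854, -0.19, -0.05, -0.0002, 0.0001, 0.0933, 1]
[-0.868, -0.11, -0.05, -0.0002, 0.0001, 0.0933, 1]
[-0.874, -0.029, -0.05, -0.0002, 0.0001, 0.0933, 1]
[-0.873, 0.053, -0.05, -0.0002, 0.0001, 0.0933, 1]
[-0.864, 0.134, -0.05, -0.0002, 0.0001, 0.0933, 1]
[-0.848, 0.214, -0.05, -0.0002, 0.0001, 0.0933, 1]
[-0.824, 0.292, -0.05, -0.0002, 0.0001, 0.0933, 1]
[-0.794, 0.367, -0.05, -0.0002, 0.0001, 0.0933, 1]
[-0.756, 0.44, -0.05, -0.0002, 0.0001, 0.0933, 1]
-- [0.5  0.35 0.38] max 0.76 0.093
[-0.902, -0.12, 0.036, 0.0, 0.0, 0.0, 1]
[-0.902, -0.12, 0.036, 0.0, 0.0, 0.0, 1]
[-0.902, -0.12, 0.036, 0.0, 0.0, 0.0, 1]
[-0.902, -0.12, 0.036, 0.0, 0.0, 0.0, 1]
[-0.902, -0.12, 0.036, 0.0, 0.0, 0.0, 1]
[-0.902, -0.12, 0.036, 0.0, 0.0, 0.0, 1]
[-0.902, -0.12, 0.036, 0.0, 0.0, 0.0, 1]
[-0.902, -0.12, 0.0
[... 316 characters left out ...]
.275, 0.0, 0.0785, 0.0, 1]
[-0.022, -0.0, 0.274, 0.0, 0.0785, 0.0, 1]
[-0.043, -0.0, 0.272, 0.0, 0.0785, 0.0, 1]
[-0.064, -0.0, 0.267, 0.0, 0.0785, 0.0, 1]
[-0.085, -0.0, 0.262, 0.0, 0.0785, 0.0, 1]
[-0.105, -0.0, 0.254, 0.0, 0.0785, 0.0, 1]
[-0.125, -0.0, 0.245, 0.0, 0.0785, 0.0, 1]
[-0.144, -0.0, 0.234, 0.0, 0.0785, 0.0, 1]
[-0.162, -0.0, 0.222, 0.0, 0.0785, 0.0, 1]
[-0.179, -0.0, 0.209, 0.0, 0.0785, 0.0, 1]
-- [ 0.64 -0.14  0.25] max 0.21 0.079
[-0.491, 0.024, 0.569, 0.0, 0.0, -0.0, 1]
[-0.491, 0.024, 0.569, 0.0, 0.0, -0.0, 1]
[-0.491, 0.024, 0.569, 0.0, 0.0, -0.0, 1]
[-0.491, 0.024, 0.569, 0.0, 0.0, -0.0, 1]
[-0.491, 0.024, 0.569, 0.0, 0.0, -0.0, 1]
-- [ 0.64  -0.128  0.1  ] max 0.57 0.0
```

>>> arm_command(
  steps=[
    [-0.38,-0.07,-0.65,0,0,0,1],
    [-0.38,-0.07,-0.65,0,0,0,1],
    [-0.38,-0.07,-0.65,0,0,0,1],
    [-0.38,-0.07,-0.65,0,0,0,1],
    [-0.38,-0.07,-0.65,0,0,0,1],
    [-0.83,-0.27,-0.05,0,0,0.093,1],
    [-0.85,-0.19,-0.05,0,0,0.093,1],
    [-0.87,-0.11,-0.05,0,0,0.093,1],
    [-0.87,-0.03,-0.05,0,0,0.093,1],
    [-0.87,0.05,-0.05,0,0,0.093,1],
  ],
)

```text
clock: 1.1
eef_pos: [0.3512, 0.4384, 0.3709]
eef_rot: [[-0.767, 0.642, -0.001], [0.642, 0.767, -0.001], [0.0, -0.001, -1.0]]
contact_force: [0.3, 0.3, 0.4]
width: 0.0854
finger_force: 0.0
```

>>> arm_command(
  steps=[
    [-0.86,0.13,-0.05,0,0,0.093,1],
    [-0.85,0.21,-0.05,0,0,0.093,1],
    [-0.82,0.29,-0.05,0,0,0.093,1],
    [-0.79,0.37,-0.05,0,0,0.093,1],
    [-0.76,0.44,-0.05,0,0,0.093,1],
    [-0.9,-0.12,0.04,0,0,0,1],
    [-0.9,-0.12,0.04,0,0,0,1],
    [-0.9,-0.12,0.04,0,0,0,1],
    [-0.9,-0.12,0.04,0,0,0,1],
    [-0.9,-0.12,0.04,0,0,0,1],
  ],
)

```text
clock: 2.1
eef_pos: [0.5503, 0.1737, 0.3726]
eef_rot: [[-0.401, 0.916, -0.001], [0.916, 0.401, -0.0], [0.0, -0.001, -1.0]]
contact_force: [-0.1, 0.1, 0.3]
width: 0.0856
finger_force: 0.0
```

>>> arm_command(
  steps=[
    [-0.9,-0.12,0.04,0,0,0,1],
    [-0.9,-0.12,0.04,0,0,0,1],
    [-0.9,-0.12,0.04,0,0,0,1],
    [-0.9,-0.12,0.04,0,0,0,1],
    [-0.9,-0.12,0.04,0,0,0,1],
    [-0.9,-0.12,0.04,0,0,0,1],
    [-0.9,-0.12,0.04,0,0,0,1],
    [-0.9,-0.12,0.04,0,0,0,1],
    [-0.9,-0.12,0.04,0,0,0,1],
    [0,0,0,0,0,0,1],
  ],
)

```text
clock: 3.1
eef_pos: [0.6414, -0.1437, 0.3569]
eef_rot: [[-0.397, 0.918, -0.002], [0.918, 0.397, -0.002], [-0.001, -0.003, -1.0]]
contact_force: [0.4, -0.1, -0.1]
width: 0.0853
finger_force: 0.0
```

>>> arm_command(
  steps=[
    [0,0,0.27,0,0.079,0,1],
    [-0.02,0,0.27,0,0.079,0,1],
    [-0.04,0,0.27,0,0.079,0,1],
    [-0.06,0,0.27,0,0.079,0,1],
    [-0.08,0,0.26,0,0.079,0,1],
    [-0.1,0,0.25,0,0.079,0,1],
    [-0.12,0,0.24,0,0.079,0,1],
    [-0.14,0,0.23,0,0.079,0,1],
    [-0.16,0,0.22,0,0.079,0,1],
    [-0.18,0,0.21,0,0.079,0,1],
  ],
)

```text
clock: 4.1
eef_pos: [0.6405, -0.1376, 0.2497]
eef_rot: [[-0.282, 0.916, -0.286], [0.642, 0.402, 0.653], [0.713, -0.0, -0.701]]
contact_force: [0.1, -0.3, 0.5]
width: 0.0851
finger_force: 0.0
```

```bash
python3 - <<'E'
from h import *
R=tool(113.5,45); b=np.array([-.399,.917,0]); f=np.array([.6085,-.0546,.018])
plan([(f-.055*b+[0,0,.04],R,6),(f-.055*b,R,2),(f-.012*b,R,6)],1)
E
```

```text
[-0.47, 0.016, 0.661, -0.0004, -0.0013, 0.0003, 1]
[-0.47, 0.016, 0.661, -0.0004, -0.0013, 0.0003, 1]
[-0.469, 0.016, 0.662, -0.0004, -0.0013, 0.0003, 1]
[-0.468, 0.016, 0.663, -0.0004, -0.0013, 0.0003, 1]
[-0.467, 0.016, 0.663, -0.0004, -0.0013, 0.0003, 1]
[-0.466, 0.016, 0.664, -0.0004, -0.0013, 0.0003, 1]
-- [ 0.63  -0.105  0.058] max 0.66 0.001
[-0.354, 0.0, 0.354, -0.0, 0.0, 0.0, 1]
[-0.354, 0.0, 0.354, -0.0, 0.0, 0.0, 1]
-- [ 0.63  -0.105  0.018] max 0.35 0.0
[0.127, -0.0, 0.127, -0.0, 0.0, -0.0, 1]
[0.127, -0.0, 0.127, -0.0, 0.0, -0.0, 1]
[0.127, -0.0, 0.127, -0.0, 0.0, -0.0, 1]
[0.127, -0.0, 0.127, -0.0, 0.0, -0.0, 1]
[0.127, -0.0, 0.127, -0.0, 0.0, -0.0, 1]
[0.127, -0.0, 0.127, -0.0, 0.0, -0.0, 1]
-- [ 0.613 -0.066  0.018] max 0.13 0.0
```

>>> arm_command(
  steps=[
    [-0.47,0.02,0.66,0,-0.001,0,1],
    [-0.47,0.02,0.66,0,-0.001,0,1],
    [-0.47,0.02,0.66,0,-0.001,0,1],
    [-0.47,0.02,0.66,0,-0.001,0,1],
    [-0.47,0.02,0.66,0,-0.001,0,1],
    [-0.47,0.02,0.66,0,-0.001,0,1],
    [0,0,0,0,0,0,1],
    [-0.35,0,0.35,0,0,0,1],
    [-0.33,0,0.33,0,0,0,1],
    [0,0,0,0,0,0,1],
  ],
)

```text
clock: 5.1
eef_pos: [0.6309, -0.1062, 0.0178]
eef_rot: [[-0.282, 0.916, -0.285], [0.648, 0.401, 0.647], [0.707, -0.002, -0.707]]
contact_force: [-0.4, 1.1, 0.3]
width: 0.0853
finger_force: 0.0
```

>>> arm_command(
  steps=[
    [0.13,0,0.13,0,0,0,1],
    [0.13,0,0.13,0,0,0,1],
    [0.13,0,0.13,0,0,0,1],
    [0.13,0,0.13,0,0,0,1],
    [0.13,0,0.13,0,0,0,1],
    [0.13,0,0.13,0,0,0,1],
    [0,0,0,0,0,0,1],
  ],
)

```text
clock: 5.8
eef_pos: [0.6134, -0.0645, 0.0204]
eef_rot: [[-0.284, 0.916, -0.285], [0.648, 0.402, 0.647], [0.707, -0.0, -0.707]]
contact_force: [-0.2, 0.5, -0.1]
width: 0.0855
finger_force: 0.0
```

```bash
python3 - <<'E'
from h import *
for n in("scene","top"):
    p,d=imaging.get_image(n); np.savez("pics/%s1.npz"%n,p=p,d=d)
    globals()[n]=p
a=cv2.resize(scene[130:270,190:330,::-1],(400,400)); b=cv2.resize(top[130:250,200:320,::-1],(400,400))
cv2.imwrite("pics/app.png",np.hstack([a,b])); s=telemetry.sense(); print(s["eef_pos"],s["contact_force"])
E
```

```text
[ 0.61402435 -0.06561807  0.02006805] [ 1.09959228 -0.28455127 -0.40536222]
```

View pics/app.png

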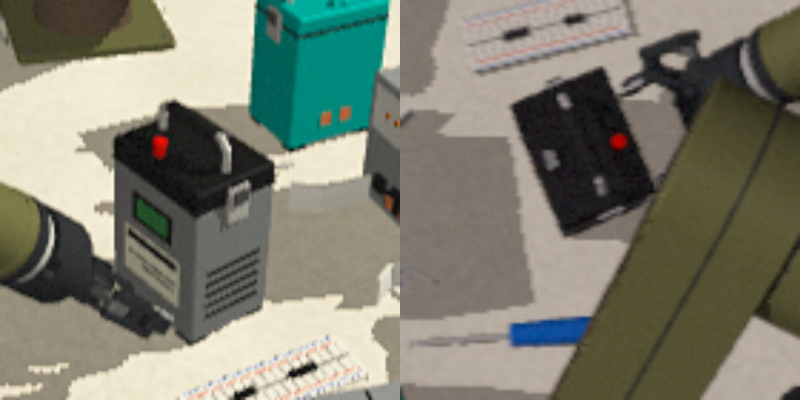

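The fingers sit low at the box's foot (left picture, about (160,320)), square to its face and clear of the lid, and the forearm is clear too. I'll creep forward to contact.

>>> arm_command(
  steps=[
    [0.035,0,0.035,0,0,0,1],
    [0.035,0,0.035,0,0,0,1],
    [0.035,0,0.035,0,0,0,1],
    [0.035,0,0.035,0,0,0,1],
    [0.035,0,0.035,0,0,0,1],
  ],
)

```text
clock: 6.4
eef_pos: [0.61, -0.0567, 0.0199]
eef_rot: [[-0.284, 0.916, -0.283], [0.649, 0.401, 0.647], [0.706, -0.0, -0.708]]
contact_force: [-0.3, -0.1, -0.1]
width: 0.0855
finger_force: 0.0
```

>>> arm_command(
  steps=[
    [0.035,0,0.035,0,0,0,1],
    [0.035,0,0.035,0,0,0,1],
    [0.035,0,0.035,0,0,0,1],
  ],
)

```text
clock: 6.7
eef_pos: [0.6079, -0.0517, 0.0199]
eef_rot: [[-0.285, 0.916, -0.283], [0.649, 0.401, 0.646], [0.705, 0.0, -0.709]]
contact_force: [0.9, -7.3, 4.1]
width: 0.0857
finger_force: 3.5
```

```bash
cat >> h.py <<'E'
def boxtcp(x,y,th,c=.043,z=.02): # box pose in charger frame (m,deg) -> TCP pose
    yaw=99.25+th; b=np.array([np.cos(np.radians(yaw)),np.sin(np.radians(yaw)),0])
    return F+x*CX+y*CY-c*b+[0,0,z], tool(yaw,45)
E
python3 - <<'E'
from h import *
s=telemetry.sense(); p=np.array(s["eef_pos"]); R=np.array(s["eef_rot"]); yw=np.degrees(np.arctan2(-R[0,1],R[1,1])); 
yaw=np.degrees(np.arctan2(R[1,2],R[0,2])); b=np.array([np.cos(np.radians(yaw)),np.sin(np.radians(yaw)),0])
B=p+.043*b-F; x0,y0,t0=B@CX,B@CY,yaw-99.25; print(x0,y0,t0)
w=[]
for k in range(1,6):
    l=k/5; w.append((*boxtcp(x0+l*(-.125-x0),y0*(1-l),t0*(1-l)),6))
plan(w,1)
E
```

```text
-0.23913603170792916 -0.006632066912364003 14.404760545602272
[0.067, 0.009, 0.066, -0.0059, 0.0005, 0.006, 1]
[0.067, 0.009, 0.066, -0.0059, 0.0005, 0.006, 1]
[0.067, 0.008, 0.066, -0.0059, 0.0005, 0.006, 1]
[0.067, 0.007, 0.066, -0.0059, 0.0005, 0.006, 1]
[0.067, 0.006, 0.066, -0.0059, 0.0005, 0.006, 1]
[0.067, 0.005, 0.066, -0.0059, 0.0005, 0.006, 1]
-- [ 0.601 -0.03   0.02 ] max 0.07 0.006
[0.067, 0.005, 0.067, -0.0059, -0.0, 0.0059, 1]
[0.067, 0.004, 0.067, -0.0059, -0.0, 0.0059, 1]
[0.067, 0.003, 0.067, -0.0059, -0.0, 0.0059, 1]
[0.067, 0.002, 0.067, -0.0059, -0.0, 0.0059, 1]
[0.067, 0.001, 0.067, -0.0059, -0.0, 0.0059, 1]
[0.067, 0.001, 0.067, -0.0059, -0.0, 0.0059, 1]
-- [ 0.594 -0.009  0.02 ] max 0.07 0.006
[0.067, -0.0, 0.067, -0.0059, -0.0, 0.0059, 1]
[0.067, -0.001, 0.067, -0.0059, -0.0, 0.0059, 1]
[0.067, -0.002, 0.067, -0.0059, -0.0, 0.0059, 1]
[0.067, -0.003, 0.067, -0.0059, -0.0, 0.0059, 1]
[0.067, -0.003, 0.067, -0.0059, -0.0, 0.0059, 1]
[0.067, -0.004, 0.067, -0.0059, -0.0, 0.0059, 1]
-- [0.587 0.013 0.02 ] max 0.07 0.006
[0.067, -0.005, 0.067, -0.0059, -0.0, 0.0059, 1]
[0.067, -0.006, 0.067, -0.0059, -0.0, 0.0059, 1]
[0.067, -0.007, 0.067, -0.0059, -0.0, 0.0059, 1]
[0.067, -0.007, 0.067, -0.0059, -0.0, 0.0059, 1]
[0.067, -0.008, 0.067, -0.0059, -0.0, 0.0059, 1]
[0.067, -0.009, 0.067, -0.0059, -0.0, 0.0059, 1]
-- [0.58  0.035 0.02 ] max 0.07 0.006
[0.068, -0.01, 0.068, -0.0059, -0.0, 0.0059, 1]
[0.067, -0.011, 0.067, -0.0059, -0.0, 0.0059, 1]
[0.067, -0.011, 0.067, -0.0059, -0.0, 0.0059, 1]
[0.067, -0.012, 0.067, -0.0059, -0.0, 0.0059, 1]
[0.067, -0.013, 0.067, -0.0059, -0.0, 0.0059, 1]
[0.067, -0.014, 0.067, -0.0059, -0.0, 0.0059, 1]
-- [0.573 0.057 0.02 ] max 0.07 0.006
```

>>> arm_command(
  steps=[
    [0.067,0.009,0.067,-0.006,0,0.006,1],
    [0.067,0.009,0.067,-0.006,0,0.006,1],
    [0.067,0.008,0.067,-0.006,0,0.006,1],
    [0.067,0.007,0.067,-0.006,0,0.006,1],
    [0.067,0.006,0.067,-0.006,0,0.006,1],
    [0.067,0.005,0.067,-0.006,0,0.006,1],
    [0.067,0.005,0.067,-0.006,0,0.006,1],
    [0.067,0.004,0.067,-0.006,0,0.006,1],
    [0.067,0.003,0.067,-0.006,0,0.006,1],
    [0.067,0.002,0.067,-0.006,0,0.006,1],
  ],
)

```text
clock: 7.7
eef_pos: [0.5984, -0.0196, 0.0198]
eef_rot: [[-0.231, 0.947, -0.222], [0.676, 0.321, 0.664], [0.7, 0.003, -0.714]]
contact_force: [2.4, -13.5, 3.8]
width: 0.0853
finger_force: 6.6
```

>>> arm_command(
  steps=[
    [0.067,0.001,0.067,-0.006,0,0.006,1],
    [0.067,0.001,0.067,-0.006,0,0.006,1],
    [0.067,0,0.067,-0.006,0,0.006,1],
    [0.067,-0.001,0.067,-0.006,0,0.006,1],
    [0.067,-0.002,0.067,-0.006,0,0.006,1],
    [0.067,-0.003,0.067,-0.006,0,0.006,1],
  ],
)

```text
clock: 8.3
eef_pos: [0.5917, 0.0022, 0.0197]
eef_rot: [[-0.197, 0.962, -0.187], [0.687, 0.272, 0.674], [0.7, 0.004, -0.714]]
contact_force: [2.6, -13.8, 3.9]
width: 0.0855
finger_force: 6.7
```

```bash
cat > box.py <<'E'
from h import *
p,d=imaging.get_image("top"); P=depthpts("top",d); 
v,u=np.mgrid[0:384,0:512]
m=((u>180)&(u<290)&(v>140)&(v<215)&(abs(P[...,2]-.168)<.008)&(p.max(2)<75)).astype(np.uint8)
n,l,st,_=cv2.connectedComponentsWithStats(m); q=P[l==1+st[1:,4].argmax()]
r=cv2.minAreaRect((q[:,:2]*1000).astype(np.float32)); c=np.array([*r[0],0])/1000-F
print(len(q),np.median(q[:,2]),r,"charger frame x,y mm",1000*c@CX,1000*c@CY,"edge angle vs charger",r[2]-9.25)
s=telemetry.sense(); R=np.array(s["eef_rot"]); print(s["eef_pos"],"tool yaw",np.degrees(np.arctan2(R[1,2],R[0,2]))-99.25,s["contact_force"])
np.savez("pics/now.npz",p=p,d=d); cv2.imwrite("pics/now.png",cv2.resize(p[110:240,130:310,::-1],None,fx=4,fy=4))
E
python3 box.py
```

```text
1011 0.1685500695236093 ((578.4600219726562, 41.38215637207031), (119.20743560791016, 87.83622741699219), 15.618003845214844) charger frame x,y mm -184.12728319776934 -3.2046015374987213 edge angle vs charger 6.368003845214844
[0.59130258 0.00302684 0.01977913] tool yaw 6.270062302392702 [ 3.28881923 -9.42675668  1.32709549]
```

```bash
python3 - <<'E'
from h import *
w=[]
for l in (.5,1): w.append((*boxtcp(-.184+l*.059,-.0032*(1-l),6.3*(1-l),c=.041),8))
w.append((*boxtcp(-.065,0,0,c=.041),14))
plan(w,1)
E
```

```text
[0.065, -0.008, 0.063, -0.0048, 0.0011, 0.0055, 1]
[0.065, -0.009, 0.063, -0.0048, 0.0011, 0.0055, 1]
[0.065, -0.009, 0.063, -0.0048, 0.0011, 0.0055, 1]
[0.065, -0.01, 0.063, -0.0048, 0.0011, 0.0055, 1]
[0.065, -0.011, 0.063, -0.0048, 0.0011, 0.0055, 1]
[0.065, -0.011, 0.063, -0.0048, 0.0011, 0.0055, 1]
[0.065, -0.012, 0.063, -0.0048, 0.0011, 0.0055, 1]
[0.064, -0.013, 0.063, -0.0048, 0.0011, 0.0055, 1]
-- [0.581 0.03  0.02 ] max 0.06 0.006
[0.065, -0.007, 0.065, -0.0049, 0.0, 0.0049, 1]
[0.065, -0.008, 0.065, -0.0049, 0.0, 0.0049, 1]
[0.065, -0.008, 0.065, -0.0049, 0.0, 0.0049, 1]
[0.065, -0.009, 0.065, -0.0049, 0.0, 0.0049, 1]
[0.065, -0.01, 0.065, -0.0049, 0.0, 0.0049, 1]
[0.065, -0.01, 0.065, -0.0049, 0.0, 0.0049, 1]
[0.065, -0.011, 0.065, -0.0049, 0.0, 0.0049, 1]
[0.065, -0.011, 0.065, -0.0049, 0.0, 0.0049, 1]
-- [0.572 0.059 0.02 ] max 0.07 0.005
[0.076, 0.0, 0.076, -0.0, 0.0, -0.0, 1]
[0.076, 0.0, 0.076, -0.0, 0.0, -0.0, 1]
[0.076, 0.0, 0.076, -0.0, 0.0, -0.0, 1]
[0.076, 0.0, 0.076, -0.0, 0.0, -0.0, 1]
[0.076, 0.0, 0.076, -0.0, 0.0, -0.0, 1]
[0.076, 0.0, 0.076, -0.0, 0.0, -0.0, 1]
[0.076, 0.0, 0.076, -0.0, 0.0, -0.0, 1]
[0.076, 0.0, 0.076, -0.0, 0.0, -0.0, 1]
[0.076, 0.0, 0.076, -0.0, 0.0, -0.0, 1]
[0.076, 0.0, 0.076, -0.0, 0.0, -0.0, 1]
[0.076, 0.0, 0.076, -0.0, 0.0, -0.0, 1]
[0.076, 0.0, 0.076, -0.0, 0.0, -0.0, 1]
[0.076, 0.0, 0.076, -0.0, 0.0, -0.0, 1]
[0.076, 0.0, 0.076, -0.0, 0.0, -0.0, 1]
-- [0.563 0.118 0.02 ] max 0.08 0.0
```

>>> arm_command(
  steps=[
    [0.065,-0.008,0.063,-0.005,0.001,0.0055,1],
    [0.065,-0.009,0.063,-0.005,0.001,0.0055,1],
    [0.065,-0.01,0.063,-0.005,0.001,0.0055,1],
    [0.065,-0.01,0.063,-0.005,0.001,0.0055,1],
    [0.065,-0.011,0.063,-0.005,0.001,0.0055,1],
    [0.065,-0.011,0.063,-0.005,0.001,0.0055,1],
    [0.065,-0.012,0.063,-0.005,0.001,0.0055,1],
    [0.065,-0.012,0.063,-0.005,0.001,0.0055,1],
  ],
)

```text
clock: 9.15
eef_pos: [0.5819, 0.0297, 0.0198]
eef_rot: [[-0.153, 0.977, -0.149], [0.692, 0.213, 0.69], [0.706, 0.002, -0.709]]
contact_force: [3.9, -11.6, 1.5]
width: 0.0851
finger_force: 5.9
```

>>> arm_command(
  steps=[
    [0.065,-0.007,0.065,-0.005,0,0.005,1],
    [0.065,-0.008,0.065,-0.005,0,0.005,1],
    [0.065,-0.008,0.065,-0.005,0,0.005,1],
    [0.065,-0.009,0.065,-0.005,0,0.005,1],
    [0.065,-0.01,0.065,-0.005,0,0.005,1],
    [0.065,-0.01,0.065,-0.005,0,0.005,1],
    [0.065,-0.011,0.065,-0.005,0,0.005,1],
    [0.065,-0.011,0.065,-0.005,0,0.005,1],
  ],
)

```text
clock: 9.95
eef_pos: [0.5731, 0.0582, 0.0198]
eef_rot: [[-0.113, 0.987, -0.11], [0.699, 0.158, 0.697], [0.706, 0.002, -0.708]]
contact_force: [2.4, -11.7, 1.2]
width: 0.0851
finger_force: 5.7
```

```bash
python3 box.py
```

```text
1019 0.16850422124265196 ((565.234619140625, 98.09886169433594), (120.03913116455078, 88.1070327758789), 9.300332069396973) charger frame x,y mm -126.022215939061 0.732034277914341 edge angle vs charger 0.050332069396972656
[0.57267343 0.05909545 0.01995495] tool yaw -0.2610336329339873 [ 3.48346216 -7.27205633 -2.97089973]
```

View pics/now.png

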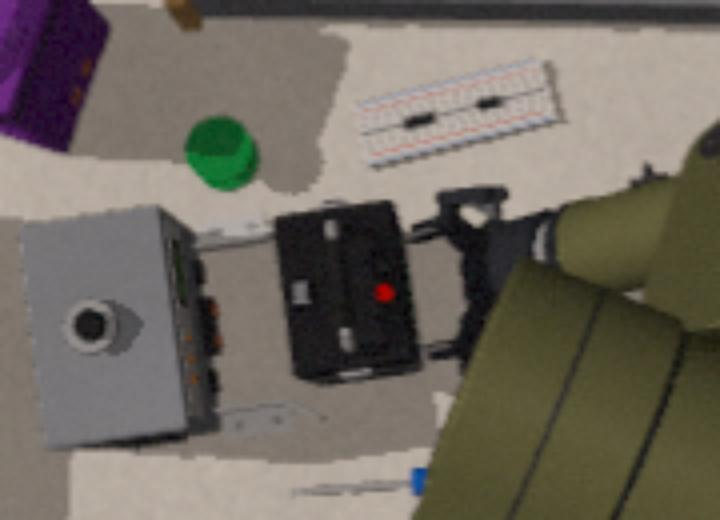

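The box, with its lid at about (350,290), is square and centred at the rail mouth (y 0.7 mm, angle 0.05°). Next I'll push it straight in.

>>> arm_command(
  steps=[
    [0.076,0,0.076,0,0,0,1],
    [0.076,0,0.076,0,0,0,1],
    [0.076,0,0.076,0,0,0,1],
    [0.076,0,0.076,0,0,0,1],
    [0.076,0,0.076,0,0,0,1],
    [0.076,0,0.076,0,0,0,1],
    [0.076,0,0.076,0,0,0,1],
  ],
)

```text
clock: 10.7
eef_pos: [0.568, 0.0883, 0.0199]
eef_rot: [[-0.113, 0.987, -0.111], [0.699, 0.159, 0.698], [0.706, 0.001, -0.708]]
contact_force: [1.9, -10.7, 0.7]
width: 0.0855
finger_force: 5.5
```

>>> arm_command(
  steps=[
    [0.076,0,0.076,0,0,0,1],
    [0.076,0,0.076,0,0,0,1],
    [0.076,0,0.076,0,0,0,1],
    [0.076,0,0.076,0,0,0,1],
    [0.076,0,0.076,0,0,0,1],
    [0.076,0,0.076,0,0,0,1],
    [0.05,0,0.05,0,0,0,1],
  ],
)

```text
clock: 11.4
eef_pos: [0.5631, 0.1169, 0.0199]
eef_rot: [[-0.113, 0.987, -0.112], [0.698, 0.159, 0.698], [0.707, 0.001, -0.708]]
contact_force: [2.7, -9.8, -1.1]
width: 0.0855
finger_force: 5.3
```

>>> arm_command(
  steps=[
    [0.035,0,0.035,0,0,0,1],
    [0.035,0,0.035,0,0,0,1],
    [0.035,0,0.035,0,0,0,1],
    [0.035,0,0.035,0,0,0,1],
    [0,0,0,0,0,0,1],
  ],
)

```text
clock: 11.9
eef_pos: [0.5617, 0.125, 0.0199]
eef_rot: [[-0.113, 0.987, -0.112], [0.698, 0.159, 0.698], [0.707, 0.001, -0.707]]
contact_force: [2.0, -7.6, -2.4]
width: 0.0852
finger_force: 4.2
```

>>> arm_command(
  steps=[
    [0.02,0,0.02,0,0,0,1],
    [0.02,0,0.02,0,0,0,1],
    [0.02,0,0.02,0,0,0,1],
    [0.02,0,0.02,0,0,0,1],
    [0.02,0,0.02,0,0,0,1],
  ],
)

```text
clock: 12.4
eef_pos: [0.5611, 0.1295, 0.0198]
eef_rot: [[-0.114, 0.987, -0.111], [0.699, 0.159, 0.697], [0.706, 0.001, -0.708]]
contact_force: [1.5, -13.8, -0.1]
width: 0.0853
finger_force: 6.7
```

>>> arm_command(
  steps=[
    [0.018,0,0.018,0,0,0,1],
    [0,0,0,0,0,0,1],
  ],
)

```text
clock: 12.6
eef_pos: [0.561, 0.1306, 0.0199]
eef_rot: [[-0.114, 0.987, -0.111], [0.699, 0.159, 0.697], [0.706, 0.001, -0.708]]
contact_force: [2.3, -12.8, -0.0]
width: 0.0859
finger_force: 6.2
```

>>> arm_command(
  steps=[
    [0.018,0,0.018,0,0,0,1],
    [0,0,0,0,0,0,1],
  ],
)

```text
clock: 12.8
eef_pos: [0.5608, 0.1314, 0.0199]
eef_rot: [[-0.114, 0.987, -0.111], [0.699, 0.159, 0.697], [0.706, 0.002, -0.708]]
contact_force: [1.7, -13.3, 0.6]
width: 0.0855
finger_force: 6.5
```

>>> arm_command(
  steps=[
    [0.018,0,0.018,0,0,0,1],
    [0,0,0,0,0,0,1],
  ],
)

```text
clock: 13.0
eef_pos: [0.5607, 0.1323, 0.0198]
eef_rot: [[-0.114, 0.987, -0.111], [0.699, 0.159, 0.697], [0.706, 0.002, -0.709]]
contact_force: [1.7, -13.3, -0.3]
width: 0.0853
finger_force: 6.8
```

>>> arm_command(
  steps=[
    [0.018,0,0.018,0,0,0,1],
    [0,0,0,0,0,0,1],
  ],
)

```text
clock: 13.2
eef_pos: [0.5606, 0.1332, 0.0199]
eef_rot: [[-0.114, 0.987, -0.111], [0.699, 0.159, 0.697], [0.706, 0.002, -0.709]]
contact_force: [1.6, -14.9, 1.3]
width: 0.0854
finger_force: 7.0
```

>>> arm_command(
  steps=[
    [0.018,0,0.018,0,0,0,1],
    [0,0,0,0,0,0,1],
  ],
)

```text
clock: 13.4
eef_pos: [0.5605, 0.1341, 0.0199]
eef_rot: [[-0.114, 0.987, -0.111], [0.7, 0.159, 0.697], [0.705, 0.002, -0.709]]
contact_force: [1.9, -14.8, 0.1]
width: 0.0851
finger_force: 7.2
```

>>> arm_command(
  steps=[
    [0.018,0,0.018,0,0,0,1],
    [0,0,0,0,0,0,1],
  ],
)

```text
clock: 13.6
eef_pos: [0.5605, 0.1343, 0.0198]
eef_rot: [[-0.115, 0.987, -0.111], [0.7, 0.159, 0.696], [0.704, 0.002, -0.71]]
contact_force: [0.6, -18.7, 1.8]
width: 0.0853
finger_force: 9.1
```

```bash
python3 box.py
```

```text
830 0.16857808704123756 ((553.52099609375, 166.59539794921875), (120.31466674804688, 78.24779510498047), 8.168027877807617) charger frame x,y mm -56.5335057124597 1.2830286918507703 edge angle vs charger -1.0819721221923828
[0.560439  0.1343039 0.0198235] tool yaw -0.2141763429377619 [  0.45947368 -17.88452545   1.96210776]
```

>>> arm_command(
  steps=[
    [0.018,0,0.018,0,0,0,1],
    [0.01,0,0.01,0,0,0,1],
    [0,0,0,0,0,0,1],
    [0,0,0,0,0,0,1],
  ],
)

```text
clock: 14.05
eef_pos: [0.5605, 0.1344, 0.0198]
eef_rot: [[-0.115, 0.987, -0.11], [0.702, 0.159, 0.694], [0.703, 0.003, -0.711]]
contact_force: [-0.3, -25.2, 5.7]
width: 0.0851
finger_force: 12.4
```

The box has hit a hard stop: the force rises and it no longer moves, so it is home. I'll back off, lift and go to the button.

```bash
python3 - <<'E'
from h import *
s=telemetry.sense(); p=np.array(s["eef_pos"]); R=tool(99.25,45); D=tool(99.25,0); bt=np.array([.5363,.2820,0])
plan([(p-.06*CX,R,6),(p-.10*CX+[0,0,.28],R,10),((.556,.1,.33),D,8),(bt+[0,0,.3],D,6),(bt+[0,0,.19],D,6)],-1)
E
```

```text
[-0.178, 0.0, -0.176, 0.0005, 0.001, 0.0001, -1]
[-0.178, 0.0, -0.176, 0.0005, 0.001, 0.0001, -1]
[-0.177, 0.0, -0.176, 0.0005, 0.001, 0.0001, -1]
[-0.177, 0.0, -0.176, 0.0005, 0.001, 0.0001, -1]
[-0.177, 0.0, -0.176, 0.0005, 0.001, 0.0001, -1]
[-0.177, 0.0, -0.177, 0.0005, 0.001, 0.0001, -1]
-- [0.57  0.075 0.02 ] max 0.18 0.001
[0.424, 0.0, -0.566, 0.0, -0.0, -0.0, -1]
[0.424, 0.0, -0.566, 0.0, -0.0, -0.0, -1]
[0.424, 0.0, -0.566, 0.0, -0.0, -0.0, -1]
[0.424, 0.0, -0.566, 0.0, -0.0, -0.0, -1]
[0.424, 0.0, -0.566, 0.0, -0.0, -0.0, -1]
[0.424, 0.0, -0.566, 0.0, -0.0, -0.0, -1]
[0.424, 0.0, -0.566, 0.0, -0.0, -0.0, -1]
[0.424, 0.0, -0.566, 0.0, -0.0, -0.0, -1]
[0.424, 0.0, -0.566, 0.0, -0.0, -0.0, -1]
[0.424, 0.0, -0.566, 0.0, -0.0, -0.0, -1]
-- [0.577 0.036 0.3  ] max 0.57 0.0
[0.214, -0.031, 0.081, 0.0, -0.0982, -0.0, -1]
[0.221, -0.031, 0.059, 0.0, -0.0982, -0.0, -1]
[0.226, -0.031, 0.037, 0.0, -0.0982, -0.0, -1]
[0.229, -0.031, 0.015, 0.0, -0.0982, -0.0, -1]
[0.229, -0.031, -0.007, 0.0, -0.0982, -0.0, -1]
[0.227, -0.031, -0.03, 0.0, -0.0982, -0.0, -1]
[0.223, -0.031, -0.052, 0.0, -0.0982, -0.0, -1]
[0.217, -0.031, -0.074, 0.0, -0.0982, -0.0, -1]
-- [0.556 0.1   0.33 ] max 0.22 0.098
[0.762, 0.041, 0.125, -0.0, 0.0, 0.0, -1]
[0.762, 0.041, 0.125, -0.0, 0.0, 0.0, -1]
[0.762, 0.041, 0.125, -0.0, 0.0, 0.0, -1]
[0.762, 0.041, 0.125, -0.0, 0.0, 0.0, -1]
[0.762, 0.041, 0.125, -0.0, 0.0, 0.0, -1]
[0.762, 0.041, 0.125, -0.0, 0.0, 0.0, -1]
-- [0.536 0.282 0.3  ] max 0.76 0.0
[-0.0, -0.0, 0.458, 0.0, 0.0, 0.0, -1]
[-0.0, -0.0, 0.458, 0.0, 0.0, 0.0, -1]
[-0.0, -0.0, 0.458, 0.0, 0.0, 0.0, -1]
[-0.0, -0.0, 0.458, 0.0, 0.0, 0.0, -1]
[-0.0, -0.0, 0.458, 0.0, 0.0, 0.0, -1]
[-0.0, -0.0, 0.458, 0.0, 0.0, 0.0, -1]
-- [0.536 0.282 0.19 ] max 0.46 0.0
```

>>> arm_command(
  steps=[
    [-0.18,0,-0.18,0,0,0,1],
    [-0.18,0,-0.18,0,0,0,1],
    [-0.18,0,-0.18,0,0,0,1],
    [-0.18,0,-0.18,0,0,0,1],
    [-0.18,0,-0.18,0,0,0,1],
    [-0.18,0,-0.18,0,0,0,1],
  ],
)

```text
clock: 14.65
eef_pos: [0.567, 0.08, 0.0206]
eef_rot: [[-0.111, 0.987, -0.117], [0.694, 0.161, 0.702], [0.712, -0.003, -0.702]]
contact_force: [-0.3, 1.0, 0.1]
width: 0.0856
finger_force: 0.0
```

>>> arm_command(
  steps=[
    [0.42,0,-0.57,0,0,0,1],
    [0.42,0,-0.57,0,0,0,1],
    [0.42,0,-0.57,0,0,0,1],
    [0.42,0,-0.57,0,0,0,-1],
    [0.42,0,-0.57,0,0,0,-1],
    [0.42,0,-0.57,0,0,0,-1],
    [0.42,0,-0.57,0,0,0,-1],
    [0.42,0,-0.57,0,0,0,-1],
    [0.42,0,-0.57,0,0,0,-1],
    [0.42,0,-0.57,0,0,0,-1],
  ],
)

```text
clock: 15.65
eef_pos: [0.5746, 0.0367, 0.3015]
eef_rot: [[-0.11, 0.987, -0.117], [0.694, 0.161, 0.702], [0.712, -0.004, -0.703]]
contact_force: [0.4, -0.3, 0.2]
width: 0.0001
finger_force: 0.0
```

>>> arm_command(
  steps=[
    [0.21,-0.03,0.08,0,-0.098,0,-1],
    [0.22,-0.03,0.06,0,-0.098,0,-1],
    [0.23,-0.03,0.04,0,-0.098,0,-1],
    [0.23,-0.03,0.01,0,-0.098,0,-1],
    [0.23,-0.03,-0.01,0,-0.098,0,-1],
    [0.23,-0.03,-0.03,0,-0.098,0,-1],
    [0.22,-0.03,-0.05,0,-0.098,0,-1],
    [0.22,-0.03,-0.07,0,-0.098,0,-1],
    [0,0,0,0,0,0,-1],
  ],
)

```text
clock: 16.55
eef_pos: [0.554, 0.1047, 0.3323]
eef_rot: [[-0.166, 0.986, -0.003], [0.986, 0.166, 0.007], [0.007, -0.002, -1.0]]
contact_force: [0.5, 0.7, 1.4]
width: 0.0002
finger_force: 0.0
```

```bash
python3 box.py; python3 - <<'E'
from h import *
bt=np.array([.5363,.2820,0]);D=tool(99.25,0)
plan([(bt+[0,0,.3],D,6),(bt+[0,0,.185],D,6)],-1)
E
```

```text
356 0.16836537810505414 ((529.8642578125, 160.1302947998047), (78.4312973022461, 76.36280822753906), 1.1857467889785767) charger frame x,y mm -59.111894225222095 25.671360687241087 edge angle vs charger -8.064253211021423
[0.55415302 0.10329353 0.33161971] tool yaw 19.960213845789454 [ 0.38792821 -0.02635699  0.64842278]
[0.746, 0.05, 0.138, -0.0005, -0.0014, 0.0007, -1]
[0.746, 0.049, 0.137, -0.0005, -0.0014, 0.0007, -1]
[0.746, 0.048, 0.136, -0.0005, -0.0014, 0.0007, -1]
[0.746, 0.048, 0.135, -0.0005, -0.0014, 0.0007, -1]
[0.746, 0.047, 0.134, -0.0005, -0.0014, 0.0007, -1]
[0.747, 0.047, 0.133, -0.0005, -0.0014, 0.0007, -1]
-- [0.536 0.282 0.3  ] max 0.75 0.001
[-0.0, 0.0, 0.479, -0.0, 0.0, -0.0, -1]
[-0.0, 0.0, 0.479, -0.0, 0.0, -0.0, -1]
[-0.0, 0.0, 0.479, -0.0, 0.0, -0.0, -1]
[-0.0, 0.0, 0.479, -0.0, 0.0, -0.0, -1]
[-0.0, 0.0, 0.479, -0.0, 0.0, -0.0, -1]
[-0.0, 0.0, 0.479, -0.0, 0.0, -0.0, -1]
-- [0.536 0.282 0.185] max 0.48 0.0
```

View pics/now.png

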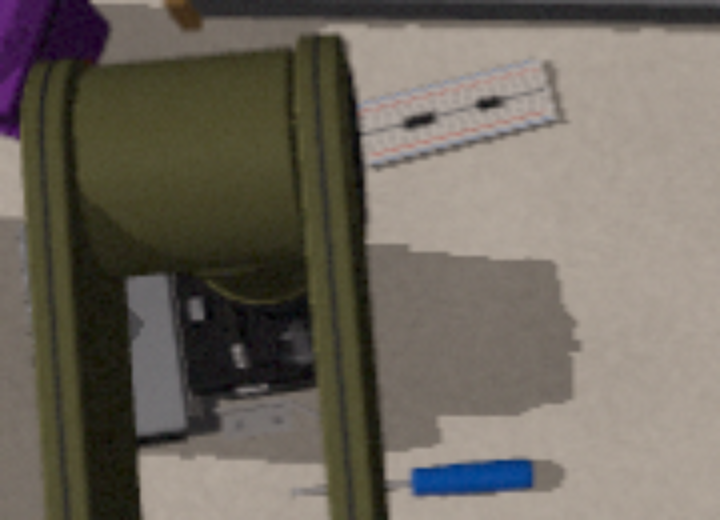

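The arm covers the box in this top view; only the lid's corner at (245,370) shows, next to the charger. I'll check from the scene camera before pressing.

```bash
python3 - <<'E'
from h import *
p,d=imaging.get_image("scene"); P=depthpts("scene",d); cv2.imwrite("pics/sc2.png",cv2.resize(p[120:270,250:420,::-1],None,fx=4,fy=4,interpolation=cv2.INTER_CUBIC))
C=P-F; X=C@CX; Y=C@CY
m=(abs(P[...,2]-.168)<.006)&(X<.02)&(X>-.2)&(abs(Y)<.08)&(p.max(2)<80)
q=np.c_[X[m],Y[m]]*1000; print(m.sum(),np.percentile(q,[1,50,99],axis=0).round(1))
m=(P[...,2]>.04)&(P[...,2]<.14)&(X<-.02)&(X>-.2)&(Y<-.03)&(Y>-.075)
print(m.sum(),np.percentile(np.c_[X[m],Y[m]]*1000,[1,50,99],axis=0).round(1))
m=(P[...,2]>.06)&(P[...,2]<.14)&(X<-.07)&(X>-.15)&(abs(Y)<.05); print("-x face",m.sum(),np.percentile(X[m]*1000,[5,50,95]).round(1))
E
```

```text
626 [[-94.8 -59. ]
 [-58.5 -17.8]
 [ -9.2  55.7]]
882 [[-95.5 -61.8]
 [-67.7 -56.8]
 [-20.4 -31.1]]
-x face 506 [-95.8 -94.  -92.2]
```

View pics/sc2.png

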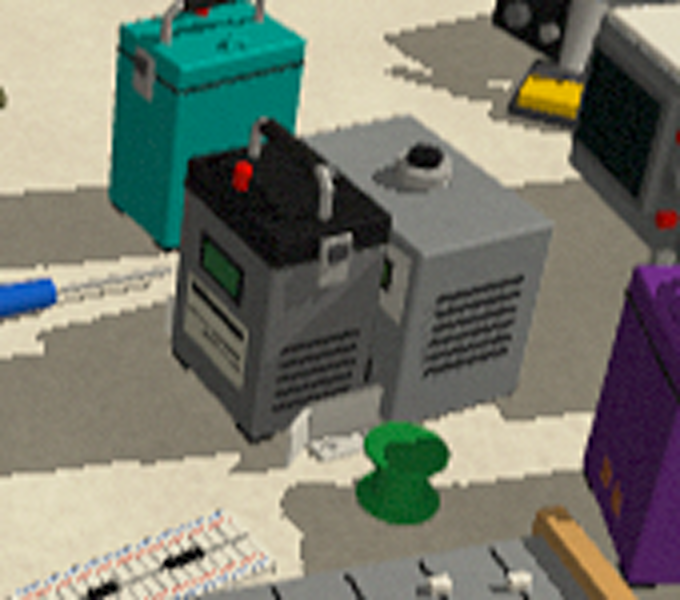

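The box stands upright between the rails, against the charger. Its -x face is at about -94 mm (home is -96), so it is home, and the button is free at (427,160). Next I'll go above the button and press.

>>> arm_command(
  steps=[
    [0.75,0.05,0.14,0,-0.001,0.001,-1],
    [0.75,0.05,0.14,0,-0.001,0.001,-1],
    [0.75,0.05,0.13,0,-0.001,0.001,-1],
    [0.75,0.05,0.13,0,-0.001,0.001,-1],
    [0.75,0.05,0.13,0,-0.001,0.001,-1],
    [0.74,0.05,0.13,0,-0.001,0.001,-1],
    [0,0,0,0,0,0,-1],
  ],
)

```text
clock: 17.35
eef_pos: [0.5379, 0.2822, 0.298]
eef_rot: [[-0.155, 0.988, -0.007], [0.988, 0.156, 0.002], [0.003, -0.007, -1.0]]
contact_force: [0.4, -0.2, 0.7]
width: -0.0001
finger_force: 0.0
```

>>> arm_command(
  steps=[
    [0,0,0.48,0,0,0,-1],
    [0,0,0.48,0,0,0,-1],
    [0,0,0.48,0,0,0,-1],
    [0,0,0.48,0,0,0,-1],
    [0,0,0.48,0,0,0,-1],
    [0,0,0.48,0,0,0,-1],
    [0,0,0,0,0,0,-1],
  ],
)

```text
clock: 18.05
eef_pos: [0.5364, 0.2777, 0.1816]
eef_rot: [[-0.152, 0.988, -0.01], [0.988, 0.152, -0.002], [-0.0, -0.01, -1.0]]
contact_force: [-0.0, -0.7, 0.3]
width: 0.0002
finger_force: 0.0
```

>>> arm_command(
  steps=[
    [0.1,0,0.05,0,0,0,-1],
    [0,0,0.1,0,0,0,-1],
    [0,0,0.1,0,0,0,-1],
    [0,0,0.05,0,0,0,-1],
    [0,0,0,0,0,0,-1],
  ],
)

```text
clock: 18.55
eef_pos: [0.537, 0.2849, 0.1729]
eef_rot: [[-0.155, 0.988, -0.004], [0.988, 0.155, 0.001], [0.002, -0.003, -1.0]]
contact_force: [0.2, -0.3, 0.0]
width: 0.0002
finger_force: 0.0
```

>>> arm_command(
  steps=[
    [0,0,0.05,0,0,0,-1],
    [0,0,0.03,0,0,0,-1],
    [0,0,0,0,0,0,-1],
  ],
)

```text
clock: 18.85
eef_pos: [0.5373, 0.2851, 0.17]
eef_rot: [[-0.155, 0.988, -0.003], [0.988, 0.155, 0.002], [0.002, -0.002, -1.0]]
contact_force: [0.5, 0.5, 1.3]
width: 0.0001
finger_force: 1.0
```

>>> arm_command(
  steps=[
    [0,0,0.05,0,0,0,-1],
    [0,0,0.04,0,0,0,-1],
    [0,0,0,0,0,0,-1],
    [0,0,0,0,0,0,-1],
  ],
)

```text
clock: 19.25
eef_pos: [0.5373, 0.2852, 0.1664]
eef_rot: [[-0.155, 0.988, -0.003], [0.988, 0.155, 0.002], [0.002, -0.002, -1.0]]
contact_force: [-0.6, 0.4, 4.0]
width: -0.0003
finger_force: 2.3
```

>>> arm_command(
  steps=[
    [0,0,0.025,0,0,0,-1],
    [0,0,0,0,0,0,-1],
    [0,0,0,0,0,0,-1],
  ],
)

```text
clock: 19.55
eef_pos: [0.5374, 0.2851, 0.166]
eef_rot: [[-0.155, 0.988, -0.002], [0.988, 0.155, 0.002], [0.002, -0.002, -1.0]]
contact_force: [-1.0, 0.4, 8.6]
width: -0.0001
finger_force: 4.0
```

>>> arm_command(
  steps=[
    [0,0,0.025,0,0,0,-1],
    [0,0,0,0,0,0,-1],
    [0,0,0,0,0,0,-1],
  ],
)

```text
clock: 19.85
eef_pos: [0.5374, 0.2852, 0.1659]
eef_rot: [[-0.155, 0.988, -0.002], [0.988, 0.155, 0.002], [0.002, -0.001, -1.0]]
contact_force: [-2.2, -0.9, 12.5]
width: -0.0003
finger_force: 6.3
```

>>> arm_command(
  steps=[
    [0,0,-0.2,0,0,0,-1],
    [0,0,-0.4,0,0,0,-1],
    [0,0,-0.6,0,0,0,-1],
    [0,0,-0.8,0,0,0,-1],
    [0,0,-0.8,0,0,0,-1],
    [0,0,-0.8,0,0,0,-1],
    [0,0,0,0,0,0,-1],
    [0,0,0,0,0,0,-1],
  ],
)

```text
clock: 20.65
eef_pos: [0.5376, 0.2846, 0.3081]
eef_rot: [[-0.155, 0.988, -0.003], [0.988, 0.155, 0.001], [0.002, -0.003, -1.0]]
contact_force: [0.2, 0.4, -0.6]
width: 0.0004
finger_force: 0.0
```

```bash
python3 - <<'E'
from h import *
p,d=imaging.get_image("scene"); P=depthpts("scene",d); X=(P-F)@CX; Y=(P-F)@CY
m=(P[...,2]>.06)&(P[...,2]<.14)&(X<-.07)&(X>-.15)&(abs(Y)<.05); print("-x face",m.sum(),np.percentile(X[m]*1000,[5,50,95]).round(1))
m=(abs(X-.06)<.012)&(abs(Y)<.012)&(P[...,2]>.155)&(P[...,2]<.19); print("button top",P[m][:,2].max())
print(telemetry.sense()["contact_force"]); print(workorder.hand_in())
E
```

```text
-x face 507 [-95.8 -94.  -92.3]
button top 0.17376659340208478
[ 0.28000984  0.88578253 -0.84879288]
the job is handed in; nothing more can be done
None
```

The battery box is home against the charger's stops, the start button was pressed to its end stop and released, and the job is handed in at about 21 s; no verdict came back, but my last measurements showed the box still home and the button up.

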